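# Shut the key cabinet and hold a bulldog clip open over its card

## Robot

A 7-joint arm with a two-finger parallel gripper is mounted at the origin on the work surface. World frame = base frame: x ahead of the robot, y to its left, z up, the work surface at z = 0. Lengths are in mm, angles in rad, forces in N, time in s.
With the tool pointing down it reaches from about 350 to 900 mm from the base axis. Payload 7.2 kg.
Tool frame: the origin (TCP) lies between the finger pads; the fingertips stand 17 mm ahead of it and the grasp point (between the pads) lies 2 mm behind it; z points along the fingers, x is the direction in which the jaws open and shut, and the axes are right-handed (so a half turn about z gives the same grasp; the last joint's range is limited). The gripper opens to 85 mm and grips with 20 to 120 N. Pads are 22 mm wide; open, the fingers measure 114 mm over their backs; the gripper's body (76 mm by 85 mm) begins 54 mm behind the grasp point. The pads swing forward as they close: fully open they stand 13 mm farther back than shut.
Start: joints at [-1.188, 0.411, -0.013, 1.596, 0.006, 1.134, -0.082], TCP at [272.313, 562.56, 248.297] pointing down, gripper open.
Joint ranges: [-2.95, 2.95], [-0.29, 1.99], [-1.47, 1.44], [0.14, 2.54], [-1.03, 4.17], [0.13, 1.85], [-2.86, 2.86]. Speed limits (rad/s): [2.39, 2.39, 3.01, 3.01, 3.14, 3.14, 3.14].

## Interface

Orientations are given as a 3x3 rotation matrix whose columns are the frame's x, y, z axes.
In Python, from cell import get_obs, viewer, order gives the robot as it stands. The module is installed in compiled form; this text tells all that it offers.
- The arm moves only by the tool play_rows, never from a script. Its argument "series" is a list of rows, each an object with "slide": the shift along the world's x, y, z in mm, a list of three; "roll": the turn about the world's z in degrees. In form: [{"slide": [tx, ty, tz], "roll": roll}, ...]. A call has 1 to 10 rows; each row is the pose to reach, as a shift and turn from the pose measured when the call began; what a row does not reach only later rows make up. A row lasts 1/12 s, in which the tool goes at most 41.7 mm and 7.16 degrees, less where a joint would pass 70% of its speed; a pose out of reach is approached as far as the arm can. A call with a gripper value outside its range is refused whole. "hand" is the opening, from 0 (shut) to 1 (fully open), set as the call begins (left out, the last holds). The fingers move at their own pace and stop on an object; "newtons" is the grip in N (left out, the last holds). Time passes only in rows, so rows that repeat a pose let the fingers close. It gives the time, the measured TCP pose, the force and the opening at its end, in the units of the state.
- get_obs(): the state, without advancing time (a new reading comes with each control period).
- viewer.capture(name): name is "scene" or "top"; returns a dict with "pixels" (420x560x3 uint8, blue, green, red), "depth" (420x560 float32, mm along the optical axis (not along the pixel's ray), 0 where there is no reading), "intrinsics" (3x3 intrinsics, pixels), "pose" (4x4, takes a point from camera to world coordinates). Camera axes: x right, y up, looking along -z (the intrinsics and any distortion apply to the point x, -y, -z); pixel columns grow to the right and rows downward; lengths in mm; the calibration is good to about 2 mm. A picture is of the moment at which its call begins.
- order.finish_job(): hands the job in, once; it reports no verdict.
The state is a dict: "clock": time; "joint_positions": joint angles; "joint_vel": joint speeds; "joint_torque": joint torques, N m; "tool_pos": TCP position; "ee_rot": TCP orientation; "force": force on the tool from outside, world axes, zero at the start; "torque": the same for the moment, N m; "width": finger opening in mm.
Only numpy, scipy, OpenCV 4.12 (cv2) and the standard library are available. Lean on these libraries where they do the work, as an engineer would, in place of code of your own. Each camera call takes 0.05 s, during which the arm holds its last target.

## Task

Push the key cabinet's door shut until it snaps home on its catch, so that the card standing in the pocket on the door keeps still. Then take the bulldog clip off the rim of the post tray by squeezing its two levers, and hold it gaping around the middle of the card's top edge, one jaw in front and one behind, well over the edge but touching neither the card nor the cabinet, so that I can slip a ticket in beside the card. Finish while still holding it there, open, and leave everything else on the console where it is.

Things in the scene. Friction and masses are not known exactly. Their poses are not given: they have to be found in the camera images.
- cabinet: Fixed oak key cabinet, 80 deep (x) x 240 wide (y) x 180 high, standing on the console. Origin: centre of its underside. Its own -x looks out of its open front, to the robot; +y is its left side as the robot sees it. It carries the door and the card.
- door (a joint): Door angle, rad: 0 = fully shut on its catch; grows as the door opens towards the robot (start 0.35 to 0.65). Upright hinge on the cabinet's +y side. The door stays where it is left. A spring roller catch at the free edge resists from about 0.07 rad on with up to about 10 N, then from about 0.035 rad pulls the door home and holds it.
- door_hinge (a point): Point on the door's upright hinge axis, 150 above the console. Frame turns with the door: its -y runs from the hinge to the free edge, 240 away; its -x is the way the outer face looks; z up. The door is 14 thick and its outer face lies at x = -14.
- door_push (a point): Point on the plain outer face of the door, where it may be pushed: 205 from the hinge, 150 above the console, 30 below the door's top edge. Same axes as door_hinge. The round knob, 20 across, stands 20 out of the face, centred 13 nearer the free edge and 70 below this point.
- card_top (a point): Middle of the card's top edge: a stiff pale card, 3 thick (x) x 90 wide (y), wedged fast in a steel pocket on the door's outer face, its middle 78 from the hinge. This edge is 225 above the console; the card stands free for 45 above door and cabinet (180 high), with nothing behind it there. Axes as door_hinge: x square to the card, z up.
- post_tray: Fixed plywood post tray, 170 (x) x 230 (y) x 60 high, walls 5 thick, envelopes lying in it up to 17 high. Origin: centre of its underside. The clip bites the top rim of its -x wall, whose middle plane is at x = -82.5.
- clip: Steel bulldog clip: two mirror-image leaves on a sprung pivot rod, 75 g, jaws 60 wide. Origin: middle of the pivot; y along the pivot and the tray's rim, z up, x square to the jaws. At the start it stands upright on the rim, pivot 77 above the console, jaws down, levers up. The frame belongs to the -x leaf, which leans by 0.27 rad as the clip opens.
- clip_jaw (a joint): Angle between the leaves, rad: 0 shut, 0.16 on the rim, 0.70 at the stop; grows as the levers are squeezed. Levers: 34 wide (y), in a V up to 39 above the pivot, there 36 apart over their outer faces at the start. At the stop they are parallel, upright, 14 over their outer faces, and the clip is rigid. About 5 N on each lever starts it, 8 to 13 N holds it at the stop.
- lip_near (a point): Middle of the lip (lower end) of the clip's -x leaf, inner face: 32 below the pivot, at the start 15 below the rim's top. At the stop the lips are 22 apart and 30 below the pivot; a card may then enter up to 24 above the lips before it meets the pivot.
- lip_far (a point): Middle of the lip of the clip's other leaf, on its inner face.
- key_bowl: Bystander: round stoneware key bowl, 124 across, 45 high; loose, origin at the centre of its underside.
- multitool: Bystander: steel multi-tool, folded shut, 100 x 24 x 18; loose, origin at the centre of its underside.
- pump_head: Bystander: white plastic bike pump head, 68 x 26 x 35; loose, origin at the centre of its underside.
- key_cover: Bystander: hard black silicone key cover, 84 x 38 x 15; loose, origin at the centre of its underside.
- mug: Bystander: grey ceramic mug, 80 across, 92 high, handle 30 beyond it; loose, origin at the centre of its underside.
There are look-alikes about, which are no part of the job. Of the things that look like the clip, the middle-sized one is meant.

How it is judged (in metres and radians):
On the way, in this order (a step that is already met when the one before it is completed fails the run):
1. the door is shut and seated on its catch (value of joint door below 0.015 rad), for 0.2 s.
2. the clip is in the fingers, spread open and off the tray (value of joint clip_jaw above 0.4 rad and contact force between clip and the fingers above 1 N and contact force between clip and post_tray below 0.1 N and distance of clip from where it was at the start of the episode above 0.04 m), for 0.2 s.
At the end, for the whole second after the job is handed in: Door below 0.015 rad; clip still (30 mm/s), held by the fingers alone (over 1 N; under 0.2 N on cabinet, door or card), spread over 0.4 rad; lips on opposite sides of the card, each 3 mm or more from its middle plane, 7 mm or more below its top edge, within 20 mm of that edge's middle (value of joint door below 0.015 rad and value of joint clip_jaw above 0.4 rad and ((x of lip_near in the frame of card_top below -0.003 m and x of lip_far in the frame of card_top above 0.003 m) or (x of lip_far in the frame of card_top below -0.003 m and x of lip_near in the frame of card_top above 0.003 m)) and z of each of lip_near, lip_far in the frame of card_top below -0.007 m and y of lip_near in the frame of card_top between -0.02 and 0.02 m and y of lip_far in the frame of card_top between -0.02 and 0.02 m and contact force between clip and the fingers above 1 N and contact force between clip and cabinet below 0.2 N and linear speed of clip below 0.03 m/s); the arm keeps its last pose, push and grip.
It fails at once if another thing on the console is shifted by more than 30 mm or knocked over (distance of any of key_bowl, multitool, pump_head, key_cover, mug from where it was at the start of the episode above 0.03 m or angle between any of key_bowl, multitool, pump_head, key_cover, mug's own z axis and vertical above 0.5 rad).
It also fails if it takes over 56 s, if anything falls off the work surface, if the arm or the gripper's body presses on something with over 40 N, if the wrist force passes 120 N, or if a joint passes its speed limit or range.

## Working session

There is one attempt and no reset: what is moved stays moved. The work goes in short steps, Python scripts to look and compute and a tool call to move; the robot and the scene stay as the last step left them, time stands still between calls to the robot, and variables do not carry over. Pictures are saved under pics/ and viewed, and the job is handed in when it is done.

Besides the shell and the picture viewer there is one more tool, called after "Call:" by a JSON object that holds its "name" and its "arguments". play_rows: Moves the arm, as the interface text tells. Its arguments: {"type":"object","properties":{"series":{"type":"array"},"hand":{"type":"number"},"newtons":{"type":"number"}},"required":["series"]}

```bash
mkdir -p pics
cat > h.py <<'E'
import numpy as np,cv2,pickle
from cell import get_obs,viewer,order
def cap(n,tag):
    d=viewer.capture(n); cv2.imwrite(f'pics/{tag}.png',d['pixels']); pickle.dump(d,open(f'pics/{tag}.pkl','wb')); return d
def load(tag): return pickle.load(open(f'pics/{tag}.pkl','rb'))
def world(d):
    K=d['intrinsics'];z=d['depth'];h,w=z.shape
    u,v=np.meshgrid(np.arange(w),np.arange(h))
    P=np.stack([(u-K[0,2])/K[0,0]*z,-(v-K[1,2])/K[1,1]*z,-z],-1)
    W=P@d['pose'][:3,:3].T+d['pose'][:3,3]
    W[z<=0]=np.nan
    return W
def ray(d,u,v,zp):
    K=d['intrinsics'];r=d['pose'][:3,:3]@np.array([(u-K[0,2])/K[0,0],-(v-K[1,2])/K[1,1],-1]);o=d['pose'][:3,3]
    return o+r*(zp-o[2])/r[2]
E
python3 - <<'E'
from h import *
a=cap('scene','s0');b=cap('top','t0')
o=get_obs();print({k:np.round(v,3).tolist() for k,v in o.items()})
for d in(a,b):print(d['intrinsics'].round(1).tolist(),d['pose'].round(3).tolist())
E
```

```text
{'clock': 0.1, 'joint_positions': [-1.188, 0.412, -0.013, 1.597, 0.006, 1.134, -0.082], 'joint_vel': [0.0, -0.002, -0.001, -0.001, -0.001, -0.001, -0.001], 'joint_torque': [0.003, -60.183, 0.684, -30.009, 0.014, 0.006, -0.0], 'tool_pos': [272.155, 562.173, 247.532], 'ee_rot': [[0.436, 0.9, -0.001], [0.9, -0.436, -0.001], [-0.001, 0.0, -1.0]], 'force': [0.63, 0.958, 0.503], 'torque': [0.001, 0.012, -0.043], 'width': 85.047}
[[507.0, 0.0, 275.8], [0.0, 507.0, 212.2], [0.0, 0.0, 1.0]] [[0.67, -0.433, 0.603, 1308.195], [0.742, 0.413, -0.527, -642.461], [-0.021, 0.801, 0.598, 890.184], [0.0, 0.0, 0.0, 1.0]]
[[444.5, 0.0, 269.7], [0.0, 444.5, 212.4], [0.0, 0.0, 1.0]] [[0.014, 0.974, -0.228, 357.108], [-1.0, 0.012, -0.01, -3.175], [-0.007, 0.228, 0.974, 1091.235], [0.0, 0.0, 0.0, 1.0]]
```

View pics/s0.png

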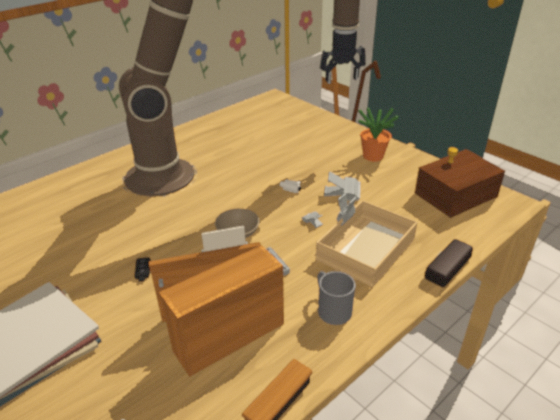

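View pics/t0.png

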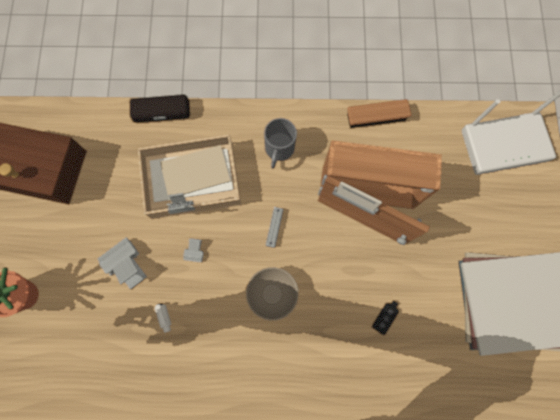

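Run:
```python
from h import *
b=load('t0');a=load('s0')
p=b['pixels']
c1=cv2.resize(p[125:275,85:285],None,fx=4,fy=4,interpolation=cv2.INTER_CUBIC)
c2=cv2.resize(p[130:260,300:460],None,fx=4.6,fy=4.6,interpolation=cv2.INTER_CUBIC)
c3=cv2.resize(a['pixels'][165:285,250:430],None,fx=4.4,fy=4.4,interpolation=cv2.INTER_CUBIC)
cv2.imwrite('pics/c1.png',c1);cv2.imwrite('pics/c2.png',c2);cv2.imwrite('pics/c3.png',c3)
```

```text
(no output)
```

View pics/c1.png

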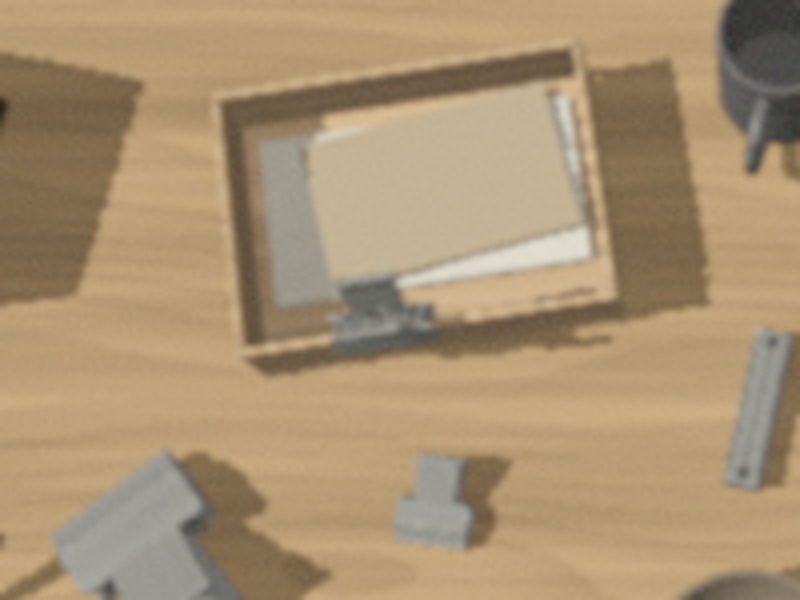

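View pics/c2.png

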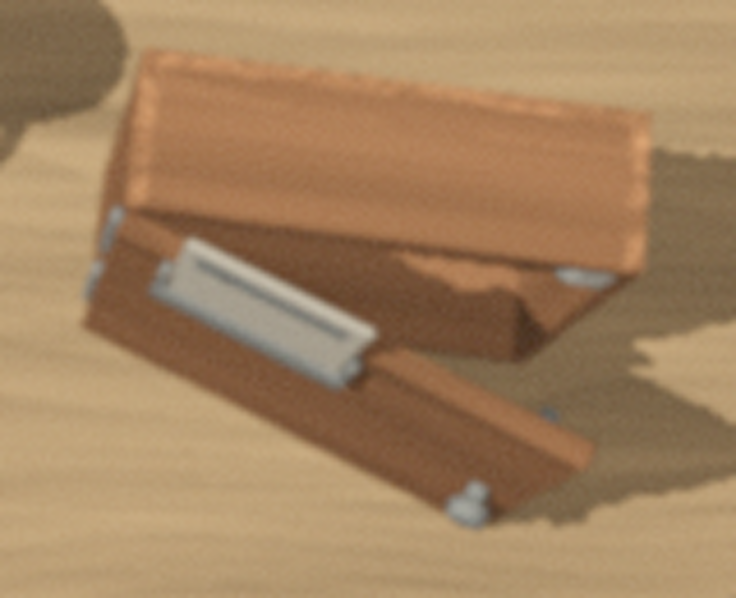

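View pics/c3.png

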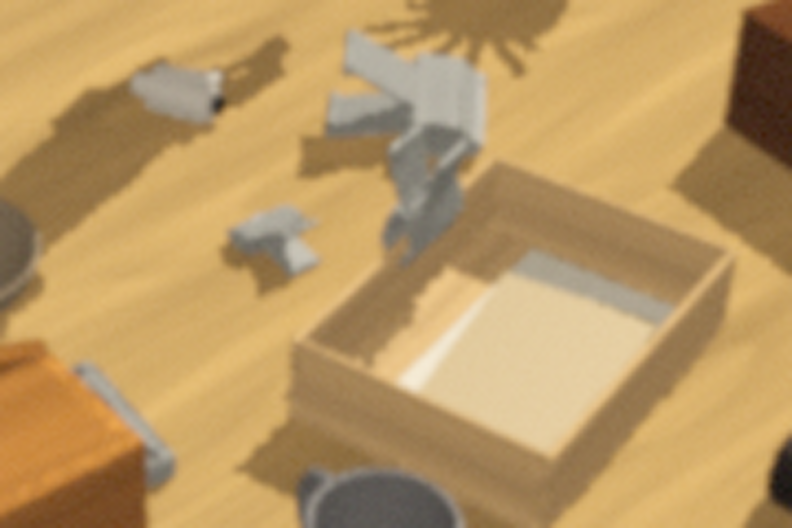

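Run:
```python
from h import *
b=load('t0');W=world(b);a=load('s0');V=world(a)
def reg(W,u0,u1,v0,v1,z0,z1):
    R=W[v0:v1,u0:u1];m=(R[...,2]>z0)&(R[...,2]<z1);return R[m]
def rect(P,n):
    r=cv2.minAreaRect(P[:,:2].astype(np.float32)); print(n,len(P),'zmed',np.median(P[:,2]).round(1),r, cv2.boxPoints(r).round(1).tolist())
for nm,w,box in(('top',W,(300,460,130,260)),('scene',V,(140,300,200,380))):
    P=reg(w,*box,172,188)
    # histogram by line: separate cabinet & door with kmeans on connected grid
    im=np.zeros((500,500),np.uint8)
    q=((P[:,:2]-[300,-500])).astype(int)
    print(nm,P.min(0).round(),P.max(0).round(),len(P))
    rect(reg(w,*box,190,235),nm+' card'); C=reg(w,*box,195,235);print(np.percentile(C[:,2],[1,50,90,99]))
# tray rim
for nm,w,box in(('top',W,(130,250,130,225)),('scene',V,(300,425,195,285))):
    rect(reg(w,*box,52,66),nm+' tray')
    P=reg(w,*box,70,130);rect(P,nm+' clip');print(np.percentile(P[:,2],[1,50,99]))
# heights pic
H=np.nan_to_num(np.clip(W[...,2],0,255)).astype(np.uint8)
cv2.imwrite('pics/hc2.png',cv2.resize(H[130:260,300:460],None,fx=4.6,fy=4.6,interpolation=cv2.INTER_NEAREST))
cv2.imwrite('pics/hc1.png',cv2.resize(np.clip(H[180:225,150:210].astype(int)*2,0,255).astype(np.uint8),None,fx=12,fy=12,interpolation=cv2.INTER_NEAREST))
```

```text
top [ 533. -362.  172.] [ 735. -111.  188.] 4640
top card 309 zmed 212.8 ((603.9830932617188, -176.31971740722656), (89.21083068847656, 4.81850528717041), 62.33268356323242) [[581.0999755859375, -214.6999969482422], [585.4000244140625, -216.89999389648438], [626.7999877929688, -137.89999389648438], [622.5999755859375, -135.6999969482422]]
[195.49341822 214.68436872 225.17723736 227.72145084]
scene [ 537. -366.  172.] [ 737. -114.  188.] 4580
scene card 562 zmed 207.8 ((605.8543701171875, -178.69329833984375), (90.0235366821289, 9.285961151123047), 61.819427490234375) [[580.5, -216.1999969482422], [588.7000122070312, -220.60000610351562], [631.2000122070312, -141.1999969482422], [623.0, -136.8000030517578]]
[195.16834649 210.96210469 222.87680184 225.60575829]
top tray 815 zmed 59.5 ((691.3074340820312, 208.93283081054688), (180.34507751464844, 230.20834350585938), 10.186341285705566) [[582.2000122070312, 306.29998779296875], [622.9000244140625, 79.69999694824219], [800.4000244140625, 111.5999984741211], [759.7000122070312, 338.20001220703125]]
top clip 334 zmed 84.6 ((609.42932128906
[... 169 characters left out ...]
, 193.39999389648438], [623.2000122070312, 251.6999969482422]]
[ 71.19840694  84.56185844 121.12007174]
scene tray 808 zmed 57.5 ((701.3892822265625, 151.0790557861328), (180.07244873046875, 348.00067138671875), 10.04092788696289) [[582.4000244140625, 306.70001220703125], [643.0999755859375, -36.0], [820.4000244140625, -4.599999904632568], [759.7000122070312, 338.1000061035156]]
scene clip 540 zmed 84.5 ((685.9080810546875, 102.43113708496094), (79.56575775146484, 326.16644287109375), 40.685279846191406) [[549.4000244140625, 200.1999969482422], [762.0999755859375, -47.20000076293945], [822.4000244140625, 4.699999809265137], [609.7999877929688, 252.0]]
[ 70.63446496  84.52560538 118.02836496]
```

View pics/hc2.png

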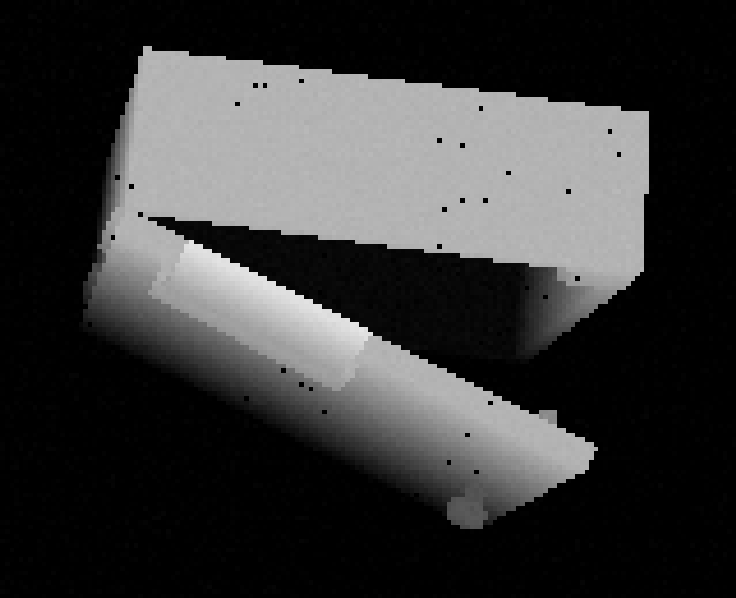

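View pics/hc1.png

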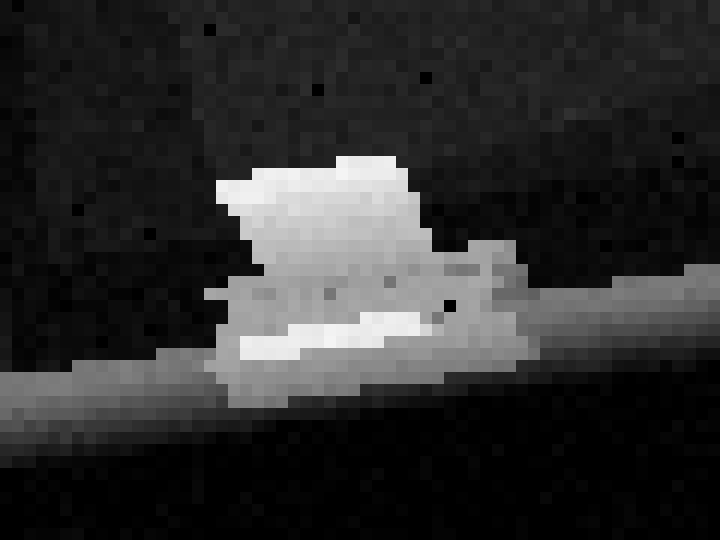

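Run:
```python
from h import *
b=load('t0');W=world(b);a=load('s0');V=world(a)
Z=W[...,2]
m=((Z>174)&(Z<187)).astype(np.uint8)
m[:, :300]=0;m[:,460:]=0;m[:130]=0;m[262:]=0
# split cabinet/door : erode
n,l,st,ce=cv2.connectedComponentsWithStats(cv2.morphologyEx(m,cv2.MORPH_OPEN,np.ones((3,3))),connectivity=4)
for i in range(1,n):
    if st[i,4]>60:
        P=W[l==i];r=cv2.minAreaRect(P[:,:2].astype(np.float32));print(st[i],r,cv2.boxPoints(r).round(1).tolist(),np.median(P[:,2]))
# door outer face: z 130..165 points below the door
m2=(Z>100)&(Z<165);m2[:, :335]=0;m2[:,425:]=0;m2[:195]=0;m2[262:]=0
P=W[m2];Q=P[:,:2].astype(np.float32)
from numpy.linalg import svd
for it in range(4):
    l=cv2.fitLine(Q,cv2.DIST_HUBER,0,.01,.01).ravel();nn=np.array([-l[1],l[0]]);d=(P[:,:2]-l[2:])@nn
    print(len(P),l,d.std(),np.degrees(np.arctan2(l[1],l[0])));k=abs(d)<4;P=P[k];Q=Q[k]
t=(P[:,:2]-l[2:])@l[:2];print((l[2:]+t.min()*l[:2]),(l[2:]+t.max()*l[:2]))
# clip in tray frame
c,s=np.cos(np.radians(10.2)),np.sin(np.radians(10.2))
ex=np.array([c,s]);ey=np.array([-s,c]);O=np.array([696.4,209.9])
for nm,w,box in(('t',W,(130,250,130,225)),('s',V,(300,372,165,235))):
    R=w[box[2]:box[3],box[0]:box[1]].reshape(-1,3);R=R[R[:,2]>30]
    L=np.c_[(R[:,:2]-O)@ex,(R[:,:2]-O)@ey,R[:,2]]
    for z0,z1 in((56,64),(66,76),(76,84),(84,95),(95,105),(105,112),(112,125)):
        q=L[(L[:,2]>z0)&(L[:,2]<z1)&(L[:,0]<-40)&(L[:,0]>-140)&(abs(L[:,1])<115)]
        if len(q):print(nm,z0,len(q),'x',np.percentile(q[:,0],[2,25,50,75,98]).round(1),'y',np.percentile(q[:,1],[2,50,98]).round(1))
# rim fits: +x wall, +y wall
```

```text
[ 325  141  116   49 4093] ((669.0509033203125, -236.63873291015625), (243.30455017089844, 106.49141693115234), 82.8072738647461) [[601.0, -350.70001220703125], [706.5999755859375, -364.0], [737.0999755859375, -122.5999984741211], [631.5, -109.30000305175781]] 179.68841151338802
[378 203  51  29 363] ((564.8320922851562, -273.8966369628906), (113.3388671875, 14.501133918762207), 62.7091064453125) [[532.4000244140625, -320.8999938964844], [545.2999877929688, -327.6000061035156], [597.2999877929688, -226.89999389648438], [584.4000244140625, -220.1999969482422]] 179.3568137616843
734 [ 4.4066927e-01  8.9766955e-01  5.6660223e+02 -2.5521582e+02] 9.823368681269876 63.853405
587 [ 4.5746639e-01  8.8922691e-01  5.6588019e+02 -2.5773193e+02] 1.4502010675387413 62.776257
546 [ 4.6008587e-01  8.8787442e-01  5.6545697e+02 -2.5872803e+02] 0.7309031628351479 62.60735
543 [ 4.6053702e-01  8.8764048e-01  5.6508661e+02 -2.5945905e+02] 0.6668330777668124 62.57823
[ 533.09519285 -321.11940008] [ 626.48601166 -141.11764574]
t 56 260 x [-95.2 -85.8 -83.5 -75.1 -43.3] y [-113.8   -9.8  114.3]
t 66 57 x [-95.  -93.9 -93.1 -92.  -76.1] y [-4.3 27.  52.6]
t 76 121 x [-93.  -88.2 -83.8 -79.1 -76.1] y [-2.2 23.4 52.4]
t 84 46 x [-89.1 -76.4 -75.6 -74.7 -73.1] y [ 7.3 25.5 41.8]
t 95 38 x [-74.8 -73.  -71.9 -71.2 -69.5] y [ 9.3 23.3 41. ]
t 105 21 x [-87.5 -71.2 -70.1 -69.6 -68.6] y [ 8.8 26.1 40.2]
t 112 69 x [-101.7  -99.5  -70.8  -68.5  -66.2] y [ 8.7 23.9 40.8]
s 56 114 x [-94.6 -84.  -81.5 -73.  -55.3] y [-69.8   4.4 111.3]
s 66 53 x [-93.7 -76.9 -75.1 -73.5 -71.9] y [-8.7  9.4 52. ]
s 76 69 x [-92.2 -89.4 -83.9 -76.5 -74.6] y [-5.6 13.9 47.6]
s 84 43 x [-95.6 -93.1 -91.8 -75.1 -72.1] y [ 4.4 19.7 39.6]
s 95 46 x [-98.9 -96.  -94.3 -71.4 -68.1] y [ 5.9 18.5 38.1]
s 105 30 x [-100.6  -98.4  -96.8  -68.8  -66.7] y [ 5.3 18.9 39.6]
s 112 40 x [-101.2  -98.5  -70.2  -66.7  -63.9] y [ 5.1 21.4 41.1]
```

Candidates for the clip: the one on the tray rim (178,203), the large one lying at (122,262) and the small one at (195,250) in the top view. The crop shows the one on the rim is the middle-sized one standing upright, so I choose it. The measured door angle is about 0.35 rad, with the hinge at about (656,-114). First I move to the door.

Call:
{"name": "play_rows", "arguments": {"series": [{"slide":[233,-830,5],"roll":10},{"slide":[233,-830,5],"roll":10},{"slide":[233,-830,5],"roll":10},{"slide":[233,-830,5],"roll":10},{"slide":[233,-830,5],"roll":10},{"slide":[233,-830,5],"roll":10},{"slide":[233,-830,5],"roll":10},{"slide":[233,-830,5],"roll":10},{"slide":[233,-830,5],"roll":10},{"slide":[233,-830,5],"roll":10}], "hand": 0, "newtons": 40}}

```text
clock: 0.93
tool_pos: [384.7, 159.3, 250.3]
ee_rot: [[0.273, 0.962, -0.0], [0.962, -0.273, -0.001], [-0.001, 0.0, -1.0]]
force: [0.5, -0.3, 0.7]
width: -0.2
```

Call:
{"name": "play_rows", "arguments": {"series": [{"slide":[120,-427,0],"roll":0},{"slide":[120,-427,0],"roll":0},{"slide":[120,-427,0],"roll":0},{"slide":[120,-427,0],"roll":0},{"slide":[120,-427,0],"roll":0},{"slide":[120,-427,0],"roll":0},{"slide":[120,-427,0],"roll":0},{"slide":[120,-427,0],"roll":0},{"slide":[120,-427,0],"roll":0},{"slide":[120,-427,0],"roll":0}]}}

```text
clock: 1.77
tool_pos: [497.0, -241.8, 250.2]
ee_rot: [[0.272, 0.962, -0.0], [0.962, -0.272, -0.001], [-0.001, -0.0, -1.0]]
force: [0.8, 0.5, -0.7]
width: -0.1
```

Call:
{"name": "play_rows", "arguments": {"series": [{"slide":[4,-20,-30],"roll":0},{"slide":[4,-20,-60],"roll":0},{"slide":[4,-20,-93],"roll":0},{"slide":[4,-20,-93],"roll":0},{"slide":[4,-20,-93],"roll":0}]}}

```text
clock: 2.18
tool_pos: [499.8, -261.3, 156.0]
ee_rot: [[0.272, 0.962, -0.005], [0.962, -0.272, 0.0], [-0.001, -0.004, -1.0]]
force: [0.8, 0.5, 1.2]
width: 0.0
```

Call:
{"name": "play_rows", "arguments": {"series": [{"slide":[20,-12,0],"roll":0},{"slide":[38,-22,0],"roll":0},{"slide":[48,-28,0],"roll":1},{"slide":[58,-34,0],"roll":3},{"slide":[66,-38,0],"roll":5},{"slide":[74,-42,0],"roll":6},{"slide":[80,-44,0],"roll":7},{"slide":[86,-46,0],"roll":8},{"slide":[91,-48,0],"roll":9},{"slide":[95,-50,0],"roll":9}]}}

```text
clock: 3.02
tool_pos: [594.9, -310.5, 157.9]
ee_rot: [[0.117, 0.993, -0.005], [0.993, -0.117, 0.001], [0.0, -0.005, -1.0]]
force: [-16.7, 10.7, 21.5]
width: -0.1
```

Call:
{"name": "play_rows", "arguments": {"series": [{"slide":[3,-1,0],"roll":0},{"slide":[6,-2,0],"roll":0},{"slide":[9,-3,0],"roll":0},{"slide":[12,-4,0],"roll":0},{"slide":[14,-4,0],"roll":0},{"slide":[14,-4,0],"roll":0}]}}

```text
clock: 3.52
tool_pos: [606.7, -313.5, 158.4]
ee_rot: [[0.117, 0.993, -0.01], [0.993, -0.117, 0.004], [0.003, -0.011, -1.0]]
force: [-10.4, 6.4, 8.3]
width: -0.0
```

Run:
```python
from h import *
b=cap('top','t1')
cv2.imwrite('pics/c4.png',cv2.resize(b['pixels'][110:270,290:470],None,fx=4,fy=3.7,interpolation=cv2.INTER_CUBIC))
o=get_obs();print(o['tool_pos'],o['force'])
```

```text
[ 606.69243259 -313.5135312   158.34785434] [-10.37151879   5.32143044   7.52570137]
```

View pics/c4.png

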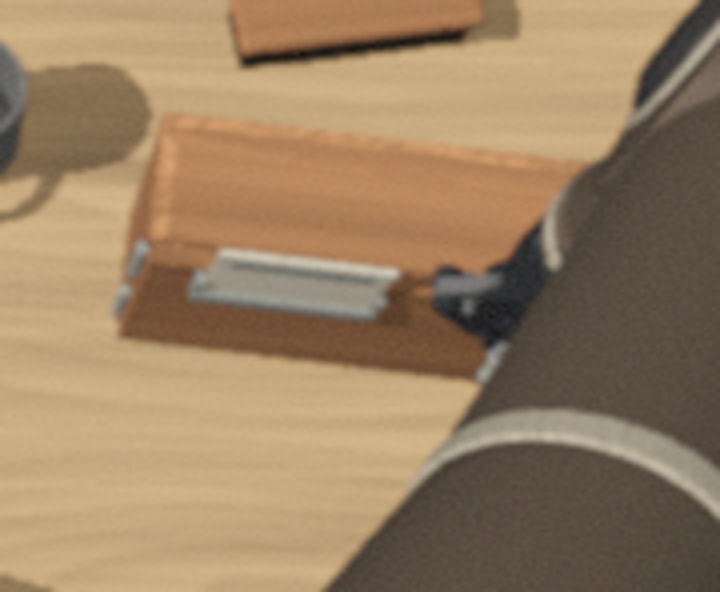

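Call:
{"name": "play_rows", "arguments": {"series": [{"slide":[6,-1,0],"roll":0},{"slide":[10,-2,0],"roll":0},{"slide":[10,-2,0],"roll":0},{"slide":[10,-2,0],"roll":0}]}}

```text
clock: 3.9
tool_pos: [606.7, -313.5, 158.4]
ee_rot: [[0.119, 0.992, -0.029], [0.993, -0.119, 0.013], [0.009, -0.031, -0.999]]
force: [-38.8, 15.3, 24.8]
width: -0.1
```

Seated: there was no further motion and the force rose. I retreat, lift, and measure the card.

Call:
{"name": "play_rows", "arguments": {"series": [{"slide":[-15,2,0],"roll":0},{"slide":[-40,5,0],"roll":0},{"slide":[-70,10,0],"roll":0},{"slide":[-90,50,30],"roll":0},{"slide":[-110,90,60],"roll":-7},{"slide":[-130,130,90],"roll":-14},{"slide":[-150,170,92],"roll":-21},{"slide":[-170,210,92],"roll":-28},{"slide":[-180,250,92],"roll":-35},{"slide":[-185,290,92],"roll":-42}], "hand": 1}}

```text
clock: 4.73
tool_pos: [437.8, -82.3, 249.0]
ee_rot: [[0.707, 0.707, -0.013], [0.707, -0.706, 0.029], [0.011, -0.03, -1.0]]
force: [0.3, 0.5, 0.2]
width: 85.5
```

Call:
{"name": "play_rows", "arguments": {"series": [{"slide":[0,40,0],"roll":-7},{"slide":[0,80,0],"roll":-14},{"slide":[0,120,0],"roll":-21},{"slide":[0,155,0],"roll":-28},{"slide":[0,190,0],"roll":-31},{"slide":[0,190,0],"roll":-31}]}}

```text
clock: 5.23
tool_pos: [437.7, 111.5, 249.8]
ee_rot: [[0.971, 0.239, 0.005], [0.239, -0.97, 0.033], [0.013, -0.031, -0.999]]
force: [-0.3, -1.3, 0.9]
width: 85.5
```

Run:
```python
from h import *
for nm,t,box in(('top','t2',(300,460,130,260)),('scene','s2',(140,300,200,300))):
    d=cap(nm,t);w=world(d)
    R=w[box[2]:box[3],box[0]:box[1]].reshape(-1,3)
    C=R[(R[:,2]>196)&(R[:,2]<235)];C=C[(C[:,1]<-100)&(C[:,1]>-300)]
    for zz in ((196,210),(210,222),(222,235)):
        q=C[(C[:,2]>zz[0])&(C[:,2]<zz[1])]
        r=cv2.minAreaRect(q[:,:2].astype(np.float32));print(nm,zz,len(q),r)
    print('ztop',np.percentile(C[:,2],[90,99]))
    T=R[(R[:,2]>176)&(R[:,2]<184)&(R[:,0]>560)];r=cv2.minAreaRect(T[:,:2].astype(np.float32));print(nm,r,cv2.boxPoints(r).round(1).tolist())
o=get_obs();print(o['tool_pos'],o['ee_rot'][:,0],o['force'],o['clock'])
```

```text
top (196, 210) 91 ((627.17236328125, -189.60818481445312), (89.61111450195312, 2.3506886959075928), 83.13418579101562)
top (210, 222) 85 ((627.1112060546875, -189.780029296875), (89.23465728759766, 3.394178867340088), 82.71038818359375)
top (222, 235) 81 ((628.3776245117188, -189.9316864013672), (87.620361328125, 4.714635372161865), 82.93309020996094)
ztop [225.19609785 227.79486418]
top ((670.5907592773438, -237.9292755126953), (240.78175354003906, 103.08732604980469), 82.5659408569336) [[603.9000244140625, -350.6000061035156], [706.0999755859375, -364.0], [737.2999877929688, -125.19999694824219], [635.0999755859375, -111.9000015258789]]
scene (196, 210) 191 ((630.4774169921875, -193.07150268554688), (88.61238861083984, 6.781221866607666), 81.83699035644531)
scene (210, 222) 182 ((630.7742309570312, -192.4192352294922), (91.0300521850586, 8.002395629882812), 81.9699935913086)
scene (222, 235) 72 ((630.16259765625, -192.28414916992188), (89.85594940185547, 8.28946304321289), 82.26156616210938)
ztop [223.29789548 225.66125486]
scene ((672.4454956054688, -239.6811065673828), (241.8470458984375, 103.28150177001953), 82.91789245605469) [[606.2999877929688, -353.29998779296875], [708.7999877929688, -366.0], [738.5999755859375, -126.0], [636.0999755859375, -113.30000305175781]]
[437.7255066  111.95604176 249.54299673] [0.96895264 0.24692647 0.01257387] [ 1.23930194 -0.56532474 -0.92764554] 5.3333
```

View pics/t2.png

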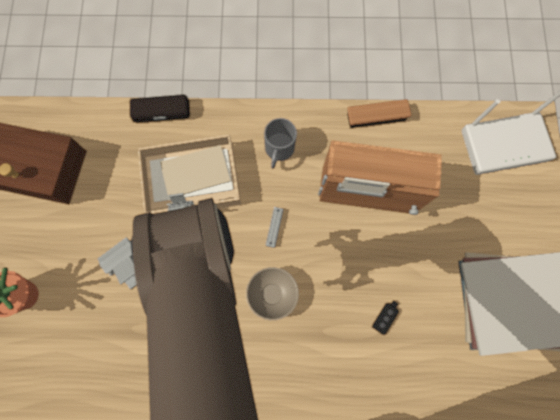

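Call:
{"name": "play_rows", "arguments": {"series": [{"slide":[35,21,0],"roll":-4},{"slide":[70,42,0],"roll":-4},{"slide":[105,64,-20],"roll":-4},{"slide":[140,85,-40],"roll":-4},{"slide":[172.5,106.5,-70],"roll":-4},{"slide":[172.5,106.5,-70],"roll":-4},{"slide":[172.5,106.5,-70],"roll":-4}]}}

```text
clock: 5.92
tool_pos: [611.0, 219.2, 176.0]
ee_rot: [[0.983, 0.181, 0.004], [0.181, -0.983, 0.03], [0.009, -0.028, -1.0]]
force: [-0.8, -1.1, -0.6]
width: 85.5
```

Run:
```python
from h import *
o=get_obs();print(o['tool_pos'],o['ee_rot'],o['force'],o['clock'])
a=cap('scene','s3')
cv2.imwrite('pics/c5.png',cv2.resize(a['pixels'][80:280,270:430],None,fx=4,fy=3,interpolation=cv2.INTER_CUBIC))
```

```text
[610.98039154 219.24973715 175.9891854 ] [[ 0.98344633  0.18116028  0.00377879]
 [ 0.18097164 -0.98304097  0.02966002]
 [ 0.00908792 -0.02848519 -0.9995529 ]] [-0.76736835 -1.09043641 -0.64823727] 5.9167
```

View pics/c5.png

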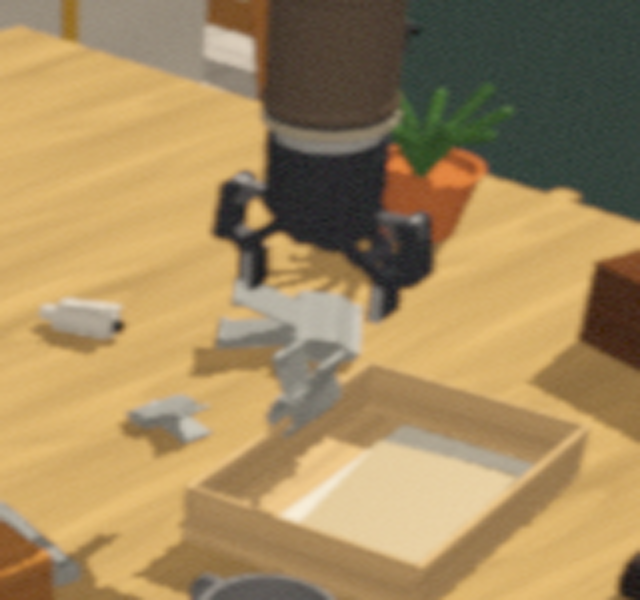

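The gripper is centred above the clip: fingers at about (240,280) and (385,290) in the crop, levers at (300,380) below. Going down.

Call:
{"name": "play_rows", "arguments": {"series": [{"slide":[-0.5,-1,-25],"roll":0},{"slide":[-0.5,-1,-45],"roll":0},{"slide":[-0.5,-1,-60],"roll":0},{"slide":[-0.5,-1,-71],"roll":0},{"slide":[-0.5,-1,-71],"roll":0},{"slide":[-0.5,-1,-71],"roll":0}]}}

```text
clock: 6.47
tool_pos: [610.0, 216.2, 107.9]
ee_rot: [[0.984, 0.179, 0.005], [0.179, -0.983, 0.03], [0.011, -0.029, -1.0]]
force: [0.6, 1.2, 0.4]
width: 85.6
```

Call:
{"name": "play_rows", "arguments": {"series": [{"slide":[0,0,0],"roll":0},{"slide":[0,0,0],"roll":0},{"slide":[0,0,0],"roll":0},{"slide":[0,0,0],"roll":0},{"slide":[0,0,0],"roll":0},{"slide":[0,0,0],"roll":0},{"slide":[0,0,0],"roll":0},{"slide":[0,0,0],"roll":0}], "hand": 0, "newtons": 40}}

```text
clock: 7.13
tool_pos: [609.9, 216.1, 107.7]
ee_rot: [[0.984, 0.179, 0.005], [0.179, -0.983, 0.03], [0.01, -0.028, -1.0]]
force: [0.6, -0.3, -1.4]
width: 12.9
```

Run:
```python
from h import *
o=get_obs();print(o['tool_pos'],o['force'],o['torque'],o['width'],o['clock'])
a=cap('scene','s4')
cv2.imwrite('pics/c6.png',cv2.resize(a['pixels'][130:250,300:420],None,fx=5,fy=5,interpolation=cv2.INTER_CUBIC))
```

```text
[609.91996605 216.11626661 107.72656393] [ 0.62865223 -0.26019581 -1.35351696] [-0.03826603 -0.00097181 -0.0073874 ] 12.903893024625818 7.1333
```

View pics/c6.png

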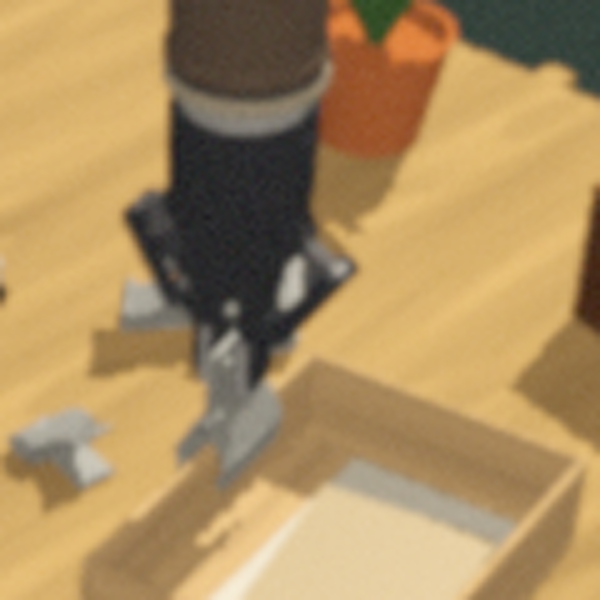

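Call:
{"name": "play_rows", "arguments": {"series": [{"slide":[0,0,5],"roll":0},{"slide":[0,0,15],"roll":0},{"slide":[0,0,30],"roll":0},{"slide":[0,0,50],"roll":0},{"slide":[0,0,75],"roll":0},{"slide":[0,0,105],"roll":0},{"slide":[0,0,135],"roll":0},{"slide":[0,0,165],"roll":0},{"slide":[0,0,190],"roll":0},{"slide":[0,0,200],"roll":0}]}}

```text
clock: 8.02
tool_pos: [611.3, 216.1, 313.1]
ee_rot: [[0.984, 0.179, 0.011], [0.179, -0.983, 0.033], [0.017, -0.03, -0.999]]
force: [0.8, -0.1, 0.5]
width: 12.9
```

Run:
```python
from h import *
o=get_obs();T=o['tool_pos'];R=o['ee_rot'];print(T,R[:,0],R[:,2],o['force'],o['width'],o['clock'])
for n,t in(('scene','s5'),('top','t5')):
    d=cap(n,t);w=world(d)
    K=d['intrinsics'];c=d['pose'][:3,:3].T@(T-d['pose'][:3,3]);u=int(K[0,2]+K[0,0]*c[0]/-c[2]);v=int(K[1,2]-K[1,1]*c[1]/-c[2]);print(n,u,v)
    u0=max(u-60,0);v0=max(v-50,0);cv2.imwrite(f'pics/c7{n}.png',cv2.resize(d['pixels'][v0:v0+120,u0:u0+120],None,fx=5,fy=5,interpolation=cv2.INTER_CUBIC))
    q=w.reshape(-1,3);e=q-T
    x=e@np.array([R[0,0],R[1,0],0]);y=e@np.array([-R[1,0],R[0,0],0]);z=e[:,2]
    for z0,z1 in((-66,-58),(-58,-48),(-48,-40),(-40,-30),(-30,-20)):
        m=(abs(x)<40)&(abs(y)<45)&(z>z0)&(z<z1)
        if m.sum()>3:print(n,z0,m.sum(),'x',np.percentile(x[m],[2,25,50,75,98]).round(1),'y',np.percentile(y[m],[2,50,98]).round(1))
    m=(abs(x)<40)&(abs(y)<45)&(z>-90)&(z<-20);print('zmin',np.percentile(z[m],[0,1,3]) if m.sum() else None)
```

```text
[611.27146097 216.11796509 313.09888482] [0.98377506 0.17862744 0.01669958] [ 0.01105779  0.03253329 -0.99940948] [ 0.79079798 -0.11643282  0.49176058] 12.867582968442079 8.0167
scene 351 131
scene -66 62 x [-13.  -10.5  12.6  14.6  16.4] y [-29.3  -6.4  27.6]
scene -58 61 x [-15.1 -11.4  14.9  15.9  17.7] y [-30.   -8.9  30.2]
scene -48 66 x [-10.9  10.7  12.6  14.1  16.4] y [-28.6  -2.8  30.4]
scene -40 97 x [-6.1  0.6  6.9  9.1 11.4] y [-29.5  -9.   27. ]
scene -30 31 x [-6.7 -4.8  4.8  7.2  8.8] y [-22.2  -7.9  12.3]
zmin [-70.56120328 -67.09657817 -65.94660702]
top 155 173
top -66 32 x [-14.6 -13.5 -12.9  11.5  13.9] y [-25.5 -16.2   9. ]
top -58 29 x [-15.5 -14.7 -14.1 -13.5  15.8] y [-26.3 -11.8   4.7]
top -48 52 x [-16.2 -13.5 -12.5 -11.1  15.2] y [-25.9 -11.1   2.9]
top -40 96 x [-11.5  -9.1  -6.8   1.8  10.3] y [-25.8 -15.1   3.8]
top -30 27 x [-7.1 -5.7 -2.1  4.9  6.6] y [-23.1 -12.9  -7.2]
zmin [-67.97303524 -65.63905969 -63.60691389]
```

View pics/c7scene.png

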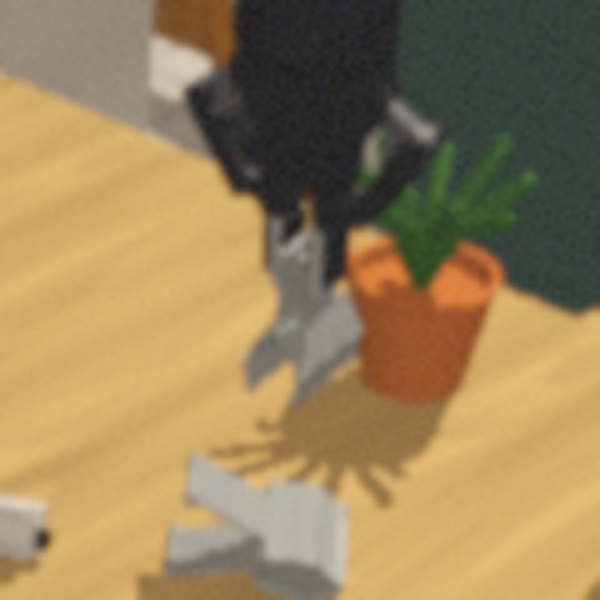

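Call:
{"name": "play_rows", "arguments": {"series": [{"slide":[0,-20,10],"roll":-3},{"slide":[2,-55,20],"roll":-6},{"slide":[4,-95,20],"roll":-9},{"slide":[6,-135,20],"roll":-12},{"slide":[8,-175,20],"roll":-15},{"slide":[10,-215,20],"roll":-17.6},{"slide":[12,-255,20],"roll":-17.6},{"slide":[14,-295,20],"roll":-17.6},{"slide":[16,-330,20],"roll":-17.6},{"slide":[17,-360,20],"roll":-17.6}]}}

```text
clock: 8.95
tool_pos: [626.5, -147.2, 328.5]
ee_rot: [[0.991, -0.13, 0.015], [-0.13, -0.991, 0.027], [0.012, -0.029, -1.0]]
force: [-0.3, 0.1, -0.4]
width: 12.8
```

Call:
{"name": "play_rows", "arguments": {"series": [{"slide":[0,-20,0],"roll":0},{"slide":[0,-40,0],"roll":0},{"slide":[0,-48,0],"roll":0},{"slide":[0,-48,0],"roll":0},{"slide":[0,-48,0],"roll":0},{"slide":[0,-48,0],"roll":0}]}}

```text
clock: 9.45
tool_pos: [626.8, -193.1, 327.8]
ee_rot: [[0.992, -0.128, 0.015], [-0.128, -0.991, 0.028], [0.011, -0.03, -0.999]]
force: [1.0, 0.3, -0.2]
width: 12.6
```

```bash
cat > m.py <<'E'
from h import *
import sys
tag=sys.argv[1]
o=get_obs();T=o['tool_pos'];R=o['ee_rot'];print(T.round(1),np.degrees(np.arctan2(R[1,0],R[0,0])).round(1),R[:,2].round(3),o['force'].round(1),o['width'],o['clock'])
ex=np.array([R[0,0],R[1,0],0]);ey=np.array([-R[1,0],R[0,0],0])
for n in('scene','top'):
    d=cap(n,n+tag);w=world(d)
    K=d['intrinsics'];c=d['pose'][:3,:3].T@(T-[0,0,50]-d['pose'][:3,3]);u=int(K[0,2]+K[0,0]*c[0]/-c[2]);v=int(K[1,2]-K[1,1]*c[1]/-c[2]);print(n,u,v)
    u0=max(u-60,0);v0=max(v-60,0);cv2.imwrite(f'pics/z{n}{tag}.png',cv2.resize(d['pixels'][v0:v0+120,u0:u0+120],None,fx=5,fy=5,interpolation=cv2.INTER_CUBIC))
    e=w.reshape(-1,3)-T;x=e@ex;y=e@ey;z=e[:,2]
    for z0,z1 in((-120,-100),(-100,-85),(-85,-75),(-75,-66),(-66,-58),(-58,-48),(-48,-40),(-40,-30)):
        m=(abs(x)<22)&(abs(y)<55)&(z>z0)&(z<z1)
        if m.sum()>3:print(n,z0,m.sum(),'x',np.percentile(x[m],[2,25,50,75,98]).round(1),'y',np.percentile(y[m],[2,50,98]).round(1))
E
python3 m.py 6
```

```text
[ 626.8 -193.1  327.8] -7.4 [ 0.015  0.028 -0.999] [ 1.   0.3 -0.2] 12.62935824266962 9.45
scene 220 217
scene -120 282 x [0.  2.8 3.7 4.4 6.1] y [-43.4  -1.1  44.7]
scene -75 13 x [-11.8  11.9  13.6  14.4  15.5] y [-24.    7.1  28.7]
scene -66 101 x [-13.2  13.3  14.6  15.4  17.1] y [-28.5  -8.4  30.1]
scene -58 129 x [-13.7  14.8  15.6  16.7  19. ] y [-27.4  -3.5  30.1]
scene -48 133 x [-11.   11.2  12.9  14.6  17.1] y [-27.   -2.2  29.9]
scene -40 191 x [-7.2  5.3  8.   9.8 12.8] y [-27.9  -3.   29.9]
top 373 173
top -120 54 x [-1.  -0.3  0.1  0.7  2.1] y [15.7 36.4 47.9]
top -66 19 x [-15.5 -14.2  10.2  12.3  14.1] y [18.9 29.4 33.3]
top -58 16 x [-15.8 -14.7  -1.1  13.1  14.4] y [13.8 29.8 34. ]
top -48 25 x [-16.1 -14.7 -12.8 -11.8  15.4] y [21.4 27.4 33.7]
top -40 70 x [-12.1  -8.1  -3.2   2.7   9.8] y [20.1 26.5 33.7]
```

View pics/zscene6.png

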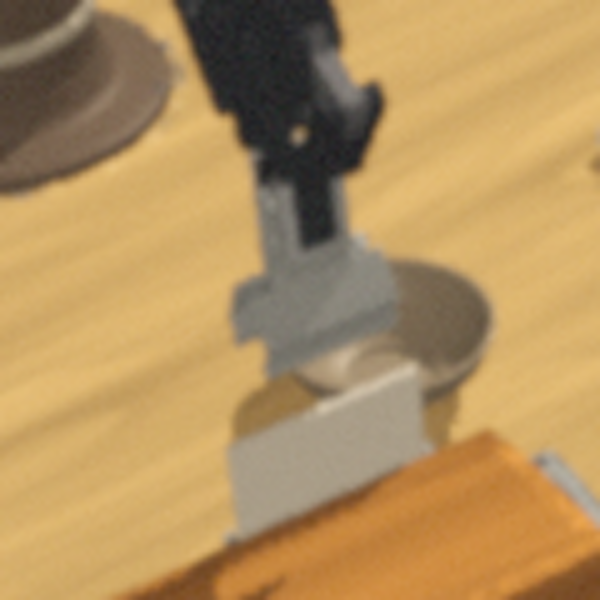

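View pics/ztop6.png

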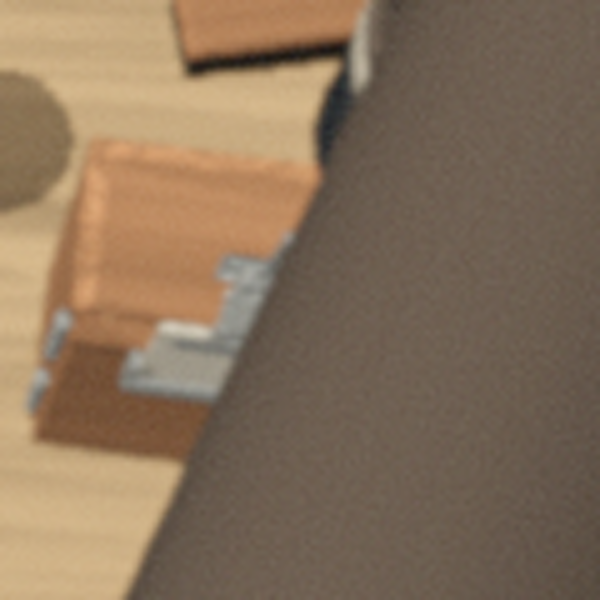

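Clip and card agree to about 1–2 mm. I shift +1.3 mm in x and go down.

Call:
{"name": "play_rows", "arguments": {"series": [{"slide":[1.3,0,0],"roll":0},{"slide":[1.3,0,-10],"roll":0},{"slide":[1.3,0,-20],"roll":0},{"slide":[1.3,0,-28],"roll":0},{"slide":[1.3,0,-34],"roll":0},{"slide":[1.3,0,-40],"roll":0},{"slide":[1.3,0,-46],"roll":0},{"slide":[1.3,0,-52],"roll":0},{"slide":[1.3,0,-52],"roll":0},{"slide":[1.3,0,-52],"roll":0}]}}

```text
clock: 10.38
tool_pos: [628.1, -193.1, 275.9]
ee_rot: [[0.992, -0.127, 0.015], [-0.127, -0.991, 0.028], [0.011, -0.03, -1.0]]
force: [0.6, -0.6, -0.1]
width: 12.7
```

```bash
python3 m.py 7
```

```text
[ 628.1 -193.1  275.9] -7.3 [ 0.015  0.028 -1.   ] [ 0.6 -0.6 -0.1] 12.721264880731136 10.3833
scene 223 237
scene -120 12 x [-0.9 -0.1  1.3 12.4 21. ] y [-37.1  12.4  51.9]
scene -100 473 x [-0.1  2.4  7.  14.4 21.3] y [-50.1  -0.1  51.6]
scene -85 110 x [-0.8  1.3  2.2  2.9  4.7] y [-43.6  -6.   43.8]
scene -75 50 x [ 0.4  1.6  2.8  4.  14.4] y [-43.8 -28.2  44.9]
scene -66 126 x [-13.    2.9  13.7  15.2  17.6] y [-44.3 -13.   43.8]
scene -58 162 x [-13.7   1.9  14.4  16.2  17.8] y [-42.6 -11.3  44.4]
scene -48 121 x [-10.   11.6  13.1  14.6  18.4] y [-27.5  -0.1  30.6]
scene -40 182 x [-6.2  5.3  8.   9.8 13.6] y [-27.4  -2.6  29.6]
top 368 180
top -120 61 x [-6.  -4.  -2.  -1.1  3.7] y [25.5 40.7 54.4]
top -100 89 x [-2.8 -0.1 12.7 18.6 21.4] y [24.5 46.  54.5]
top -85 14 x [-2.3 -1.6 -1.4 -1.2 -0.8] y [29.9 37.1 45.7]
top -75 13 x [-1.7 -1.  -0.7 -0.6 10.5] y [33.3 42.4 47.6]
top -66 20 x [-13.6  -1.8  -1.3   9.8  12.3] y [27.  33.1 47.6]
top -58 28 x [-15.8  -1.3  -0.5   1.5  13.6] y [28.3 36.2 46.9]
top -48 11 x [-14.3 -12.1  -2.2   6.6  15.1] y [21.1 31.3 38.4]
top -40 29 x [-10.9  -6.8   0.6   6.   11.4] y [24.7 29.8 33.8]
```

View pics/zscene7.png

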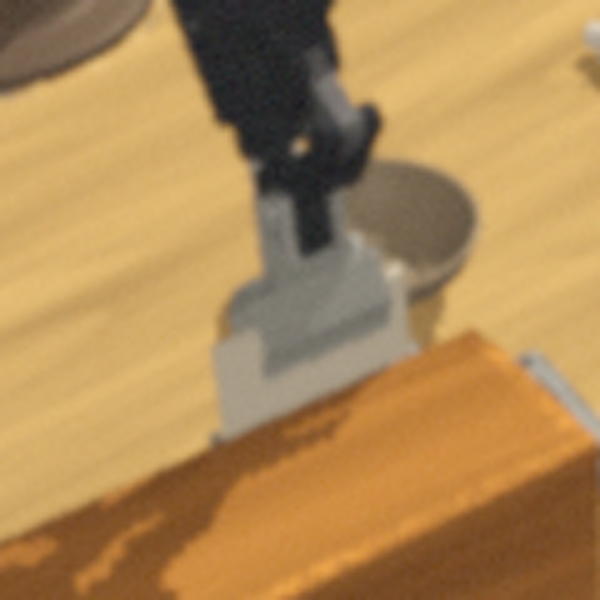

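View pics/ztop7.png

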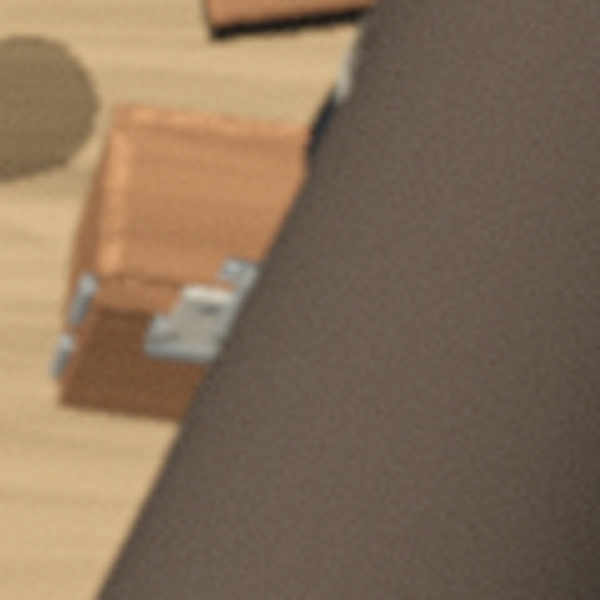

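Call:
{"name": "play_rows", "arguments": {"series": [{"slide":[0,0,0],"roll":0},{"slide":[0,0,0],"roll":0},{"slide":[0,0,0],"roll":0},{"slide":[0,0,0],"roll":0}]}}

```text
clock: 10.82
tool_pos: [628.5, -193.2, 276.9]
ee_rot: [[0.992, -0.127, 0.016], [-0.127, -0.991, 0.028], [0.013, -0.03, -0.999]]
force: [0.3, 1.1, -1.7]
width: 12.7
```

Run:
```python
from h import *
o=get_obs();print(o['tool_pos'],o['force'],o['width'],o['clock'],abs(o['joint_vel']).max())
b=cap('top','t9');print(order.finish_job())
```

```text
[ 628.45429232 -193.24977123  276.85006413] [ 0.33126271  1.13341418 -1.66451089] 12.730003243763411 10.8167 0.0017688728654570002
the job is handed in; nothing more can be done
None
```

View pics/t9.png

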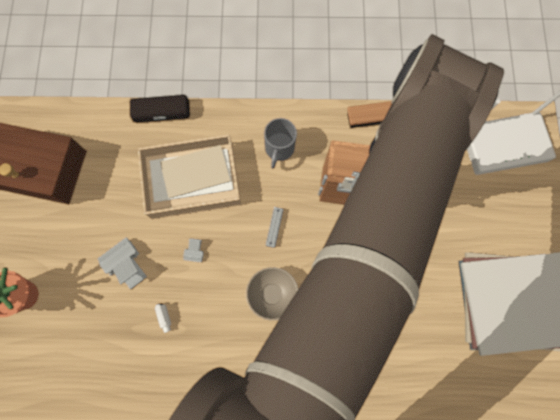

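I pushed the door shut, took the middle-sized clip off the tray rim, and handed the job in at 10.8 s. The clip was then held open around the middle of the card's top edge. No verdict was reported.

- **Door:** it stopped moving while the push force rose to about 39 N in x. The top view then showed it flush and in line with the cabinet.
- **Clip:** the fingers stopped at 12.7 mm, which fits the levers being at their stop. The lips hang about 12–15 mm below the card's top edge. The card sits within about 2 mm of the middle between the jaws, and the clip is about 1 mm off the middle of the edge.
- **Contact and motion:** the wrist force was about 2 N, close to the 1–1.7 N scatter seen in free air, so I saw no sign of contact. The joints were still.
- **Bystanders:** in the last top view the bowl, multi-tool, pump head and mug stand where they were. The key cover was hidden under the arm, but it was in place in the earlier top view after the door push.

**Weaker checks:**
- The two cameras differ by about 2 mm.
- The arm hid the near jaw in the last pictures, so "one jaw in front" rests partly on depth readings.
- The lips measured 3–5 mm lower than I had worked out from the grasp, which is still within the allowed depth.
- The tool kept a 2° tilt from the door push.

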